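# Drive the gib key of a garage-shutter sprocket tight

### The job

Lock the sprocket to the shaft of the garage-shutter drive with its gib-head key: take the key out of the wooden tool block, start it thin end down in the keyway between shaft and hub with its nose pointing outwards, and let go of it. Then tap it down with the soft-faced mallet until it sits really tight, but not so hard that the cast hub cracks, and put the mallet back down on the bench. Leave everything else where it is.

Things in the scene. Friction and masses are not known exactly. Their poses are not given: they have to be found in the camera images.
- key: Steel gib-head key, 84 mm tall, 100 g, standing head up in the tool block's slot (34 mm deep, it may lean 2 deg). Origin: middle of the thin lower end; +z up to the head, +x the way the head's nose points. Shank 68 mm long, 12 mm wide (y); flat seat face at x=-4 mm; tapered face at x=+4 mm at the tip, growing 1 mm per 20 mm of height. Head z=68 to 84 mm, 12 mm wide (y), x=-4 to +14 mm.
- key_head (a point): Centre of the flat top of the key's head over its shank: where the mallet should strike. 84 mm above the key's tip; axes as key.
- key_nose (a point): Outer end of the nose of the key's head, 14 mm from the key's axis along its +x and 76 mm above its tip.
- keyway (a point): Mouth of the upright keyway, level with the hub's top face, 154 mm above the bench; the key's origin belongs on or below it. +x points radially out from the shaft (shaft axis 14 mm behind), z up. Slot 14 mm wide (y); at the mouth it runs from x=-4 mm (flat keyseat of the shaft) out to x=+5.7 to +6.9 mm (the play), and narrows downwards with the key's taper. Shaft end stands 3 mm above the hub.
- sprocket: Cast sprocket, fixed; hub 64 mm across, 64 mm tall, teeth 131 mm across. Origin: its axis, underside, 90 mm above the bench. The key drops in freely some 22 mm, then its sides drag (2 to 10 N) in the keyseat. Play differs: the taper binds anywhere 34 to 60 mm deep, feel for it. Then the force climbs 5 N or more per mm. Tight takes a steady 15 to 22 N straight down (brief knocks do less); 30 N cracks the hub.
- drive: Shutter drive, fixed: grey gearbox 150 x 150 x 82 mm (x, y, z) with the shaft upright through its origin (on the bench, under the shaft axis), keyway on its +x side, blue motor 100 mm thick along +y to y=272 mm with a box on top to z=123 mm, yellow switch box to y=-98 mm.
- mallet: Soft-faced mallet, about 0.4 kg, standing on its yellow face. Origin: centre of that face; z up the head. Head 76 mm tall: round plastic faces 40 mm across at both ends (15 mm tall each), between them a metal block 36 x 36 mm from z=15 to 61 mm, easy to grip across y. Handle 25 mm thick leaves the head along -x at z=38 mm and ends at x=-143 mm.
- block: Fixed light hardwood tool block 100 x 60 x 40 mm (x, y, z), the key standing in its middle; two punches at x=-36 and +38 mm, y=12 mm, reach up to 70 mm. Origin: centre of the underside.
- mug: White ceramic mug, 80 mm tall, 74 mm across. Origin: centre of the underside. Not to be moved.
- spray: Blue plastic bottle, 190 mm tall, 68 mm across. Origin: centre of the underside. Not to be moved.
- brush: Purple hard silicone brush, 170 mm long, 28 mm high, lying bristles down along its x. Not to be moved.
- hub_cap: Chrome hub cap, 240 mm across, 44 mm high. Origin: centre of the underside. Not to be moved.
- lug_wrench: Steel wheel lug wrench, 310 mm long along its y, 27 mm high. Not to be moved.

How it is judged:
By the outcome, as a careful person would: the job done as asked, in the order asked, and still so for the second after the job is handed in, with the robot touching nothing.
It also fails if it takes over 72 s, if anything falls off the work surface, if the arm or the gripper's body presses on something with over 40 N, if the wrist force passes 120 N, or if a joint passes its speed limit or range.

### The arm

A 6-joint arm with a two-finger parallel gripper is mounted at the origin on the work surface. World frame = base frame: x ahead of the robot, y to its left, z up, the work surface at z = 0. Lengths are in m, angles in rad, forces in N, time in s.
With the tool pointing down it reaches from about 0.3 to 0.775 m from the base axis. Payload 14.6 kg.
Tool frame: the origin (TCP) lies midway between the tips of the shut fingers; the grasp point (between the pads) lies 19 mm behind it (ctrl.grip_depth is the z of the grasp point in the tool frame, in m); z points along the fingers, y is the line along which they close (so a half turn about z gives the same grasp; the last joint's range is limited). The gripper opens to 94 mm and grips with 3 to 60 N. Pads are 16 mm wide; open, the fingers measure 119 mm over their backs; the gripper's body (75 mm by 177 mm) begins 78 mm behind the grasp point.
Start: joints at [-1.196, 0.3, 1.521, -0, 1.321, -0.067], TCP at [0.235, -0.497, 0.205] pointing down, gripper open.
Joint ranges: [-3.03, 3.03], [-0.79, 2.21], [0.23, 2.52], [-1.04, 4.18], [0, 3.07], [-2.55, 2.55]. Speed limits (rad/s): [2.22, 2.22, 2.57, 3.14, 3.14, 3.14].

### API

Orientations are given as [roll, pitch, yaw] about the fixed x, y, z axes, in that order (R = Rz(yaw) Ry(pitch) Rx(roll)).
In Python, from station import ctrl gives the robot as it stands. The module is installed in compiled form; this text tells all that it offers.
- The arm moves only by the tool carry_out, never from a script. Its argument "commands" is a list of rows, each a list of 3 entries, a list of its own where there are three numbers: the closure, from 0 (fully open) to 1 (shut), then the shift along the tool's x, y, z in mm, then the turn, a rotation vector about the tool's x, y, z in rad. In form: [[gripper, [tx, ty, tz], [wx, wy, wz]], ...]. A call has 1 to 10 rows; each row shifts and turns the commanded pose from where the row before left it, along the tool's axes as they then stand; what a row does not reach is not made up. A row lasts 1/8 s, in which the tool goes at most 62.5 mm and 10.7 degrees, less where a joint would pass 70% of its speed; a pose out of reach is approached as far as the arm can. A call with a gripper value outside its range is refused whole. The fingers move at their own pace and stop on an object; "squeeze" is the grip in N (left out, the last holds). Time passes only in rows, so rows that do not move let the fingers close. It gives the time, the measured TCP pose, the force, the opening and the grip force at its end, in the units of the state.
- ctrl.get_obs(): the state, without advancing time (a new reading comes with each control period).
- ctrl.camera(name): name is "side" or "top"; returns a dict with "img" (420x560x3 uint8, blue, green, red), "camera_matrix" (3x3 intrinsics, pixels), "rvec" (rotation vector, rad) and "tvec" (3), from world to camera coordinates, as OpenCV has them. Camera axes: x right, y down, z forward; pixel columns grow to the right and rows downward; lengths in m; the calibration is good to about 2 mm. A picture is of the moment at which its call begins. There is no depth.
- ctrl.hand_in(): hands the job in; it is judged then, once.
Trained networks look in the newest picture that a camera, given by its name, has taken for a name from the list of things; names that differ only in an ending like _2 or _b are one class to them, and where a whole thing is asked for, a point or a joint stands for the part that bears it (a point fixed in the world has none). Each returns a list of dicts, best first, with "score" (0 to 1); they miss things now and then, are a little off and sometimes report something else, mostly with a low value. They report only what shows in the picture. A call takes as long as a camera call.
- ctrl.outline_of(thing, camera): "region" (420x560 bool, what is visible of it).
- ctrl.place_of(thing, camera): "at" ([x, y, z] in m, in world coordinates, good to about 4 mm: a listed point, or the origin of a listed thing).
The state is a dict: "time_s": time; "qpos": joint angles; "joint_vel": joint speeds; "tau": joint torques, N m; "ee_pos": TCP position; "eef_rot": TCP orientation; "force": force on the tool from outside, world axes, zero at the start; "moment": the same for the moment, N m; "grip_width": finger opening in m; "grip_force": force on a finger pad.
Only numpy, scipy, OpenCV 4.12 (cv2) and the standard library are available. Lean on these libraries where they do the work, as an engineer would, in place of code of your own. Each camera call takes 0.05 s, during which the arm holds its last target. There are 200 camera calls.

## Working session

There is one attempt and no reset: what is moved stays moved. The work goes in short steps, Python scripts to look and compute and a tool call to move; the robot and the scene stay as the last step left them, time stands still between calls to the robot, and variables do not carry over. Pictures are saved under pics/ and viewed, at most 10 in all, crops included, and the job is handed in when it is done.

Besides the shell and the picture viewer there is one more tool, called after "Request:" by a JSON object that holds its "api" and its "payload", one argument or row to a line. carry_out: Moves the arm, as the interface text tells. Its arguments: {"type":"object","properties":{"commands":{"type":"array","items":{"type":"array"}},"squeeze":{"type":"number"}},"required":["commands"]}

```bash
mkdir -p pics
cat > h.py <<'E'
import numpy as np, cv2
from station import ctrl
from scipy.spatial.transform import Rotation as R
def proj(c,p):
    return cv2.projectPoints(np.array(p,float).reshape(-1,3),c["rvec"],c["tvec"],c["camera_matrix"],None)[0].reshape(-1,2)
def onplane(c,uv,z):
    Rm=cv2.Rodrigues(np.array(c["rvec"],float))[0]; t=np.array(c["tvec"],float).ravel()
    o=-Rm.T@t; d=Rm.T@np.linalg.inv(c["camera_matrix"])@np.array([*uv,1.])
    return o+d*(z-o[2])/d[2]
E
python3 - <<'E'
from h import *
print(ctrl.grip_depth); o=ctrl.get_obs(); print({k:np.round(v,3) for k,v in o.items()})
for n in("top","side"):
    c=ctrl.camera(n); cv2.imwrite(f"pics/{n}0.png",c["img"])
    for t in["key","key_head","key_nose","keyway","sprocket","drive","mallet","block","mug","spray","brush","hub_cap","lug_wrench"]:
        r=ctrl.place_of(t,n); print(n,t,[(round(float(x["score"]),2),np.round(x["at"],4).tolist()) for x in r[:2]])
E
```

```text
-0.0188
{'time_s': np.float64(0.0), 'qpos': array([-1.196,  0.3  ,  1.522,  0.   ,  1.321, -0.067]), 'joint_vel': array([ 0.001, -0.   , -0.001,  0.001,  0.002,  0.001]), 'tau': array([ 2.0000e-03, -5.3181e+01, -3.5273e+01,  7.1000e-02,  2.4000e-02,
       -0.0000e+00]), 'ee_pos': array([ 0.235, -0.497,  0.205]), 'eef_rot': array([-3.14 , -0.   ,  0.442]), 'force': array([-0.041, -0.093,  0.044]), 'moment': array([-0.004, -0.001,  0.011]), 'grip_force': np.float64(0.0), 'grip_width': np.float64(0.094)}
top key [(0.56, [0.4562, -0.1499, 0.0046])]
top key_head [(0.63, [0.4575, -0.1576, 0.0911])]
top key_nose [(0.57, [0.4669, -0.1488, 0.0807]), (0.32, [0.5993, 0.0523, 0.0916])]
top keyway [(0.83, [0.6186, 0.0585, 0.1547])]
top sprocket [(0.96, [0.5988, 0.0519, 0.0917])]
top drive [(0.96, [0.6014, 0.049, 0.0044])]
top mallet [(0.71, [0.4679, -0.3412, 0.0013])]
top block [(0.66, [0.4511, -0.1535, -0.0015])]
top mug [(0.58, [0.563, 0.4718, -0.0027])]
top spray [(0.91, [0.2915, 0.2816, -0.0014]), (0.62, [0.4674, -0.3442, 0.0017])]
top brush [(0.82, [0.6941, -0.1752, -0.0014]), (0.24, [0.602
[... 207 characters left out ...]
head [(0.51, [0.4605, -0.1567, 0.0893])]
side key_nose [(0.66, [0.4707, -0.1512, 0.0809]), (0.52, [0.459, -0.1597, 0.0077])]
side keyway [(0.63, [0.6127, 0.0611, 0.1554])]
side sprocket [(0.72, [0.6013, 0.0598, 0.0907])]
side drive [(0.56, [0.5981, 0.0547, 0.0018]), (0.37, [0.6119, 0.061, 0.1558])]
side mallet [(0.9, [0.4582, -0.3418, 0.0023]), (0.47, [0.4618, -0.1547, 0.0876])]
side block [(0.83, [0.4534, -0.1572, 0.0009])]
side mug [(0.83, [0.5608, 0.4711, 0.0033])]
side spray [(0.88, [0.2919, 0.2848, 0.0012])]
side brush [(0.97, [0.6939, -0.1803, 0.0003]), (0.5, [0.7022, -0.4047, -0.0019])]
side hub_cap [(0.66, [0.7013, -0.4041, -0.0])]
side lug_wrench [(0.98, [0.7907, -0.0973, -0.0005])]
```

View pics/top0.png

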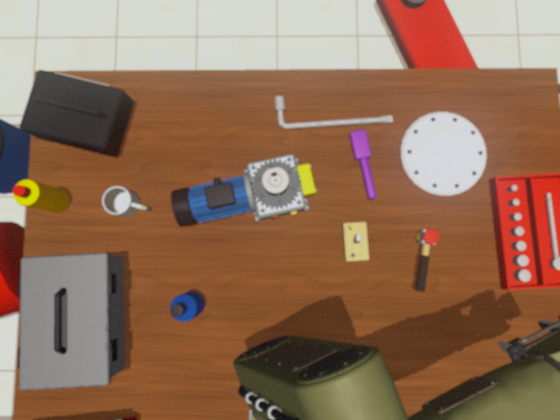

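View pics/side0.png

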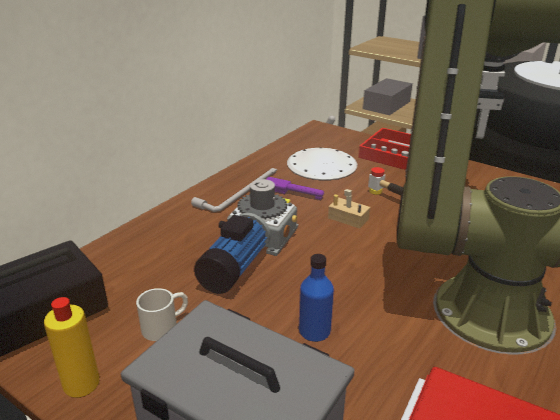

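Run:
```python
from h import *
c=ctrl.camera("top"); im=c["img"]; s=ctrl.camera("side")["img"]
f=lambda i,x,y,w,h:cv2.resize(i[y:y+h,x:x+w],(400,300),interpolation=cv2.INTER_CUBIC)
m=np.vstack([np.hstack([f(im,220,145,100,75),f(im,330,210,60,45)]),np.hstack([f(im,390,220,100,75),f(s,310,160,100,75)])])
cv2.imwrite("pics/m1.png",m)
def hull(t,z):
    r=ctrl.outline_of(t,"top")[0]; ys,xs=np.nonzero(r["region"])
    P=np.array([onplane(c,(u,v),z)[:2] for u,v in zip(xs,ys)])*1000
    b=cv2.minAreaRect(P.astype(np.float32)); print(t,r["score"],len(xs),b)
    e,V=np.linalg.eigh(np.cov(P.T)); print(P.mean(0),np.degrees(np.arctan2(V[1,1],V[0,1])),np.sqrt(e))
ctrl.camera("top")
hull("block",.04);hull("mallet",.038);hull("drive",.08);hull("key",.084);hull("sprocket",.154)
```

```text
block 0.71 861 ((779.7568969726562, -99.09625244140625), (324.14959716796875, 83.7828369140625), 80.06610870361328)
[784.76010424 -74.1943639 ] 86.24564127211532 [ 18.22382476 100.54825924]
mallet 0.61 734 ((402.3377685546875, -344.9137878417969), (55.980281829833984, 164.6304931640625), 86.50595092773438)
[ 413.82294669 -338.84577984] 168.73754618570177 [11.05919825 49.42966158]
drive 0.92 4552 ((571.936767578125, 137.88243103027344), (157.9581298828125, 373.8900146484375), 12.945385932922363)
[568.89431294 152.88220786] 100.56960225582702 [ 37.42798218 106.5740673 ]
key 0.39 57 ((457.35992431640625, -155.3474578857422), (18.11811065673828, 23.017377853393555), 89.69629669189453)
[ 457.15047777 -155.03507846] 151.91680535709347 [4.43376067 7.09507695]
sprocket 0.97 1695 ((588.735107421875, 52.95384979248047), (120.23108673095703, 114.2281723022461), 89.69275665283203)
[588.24909216  50.97155938] 75.08939379651007 [29.97977089 31.21733028]
```

View pics/m1.png

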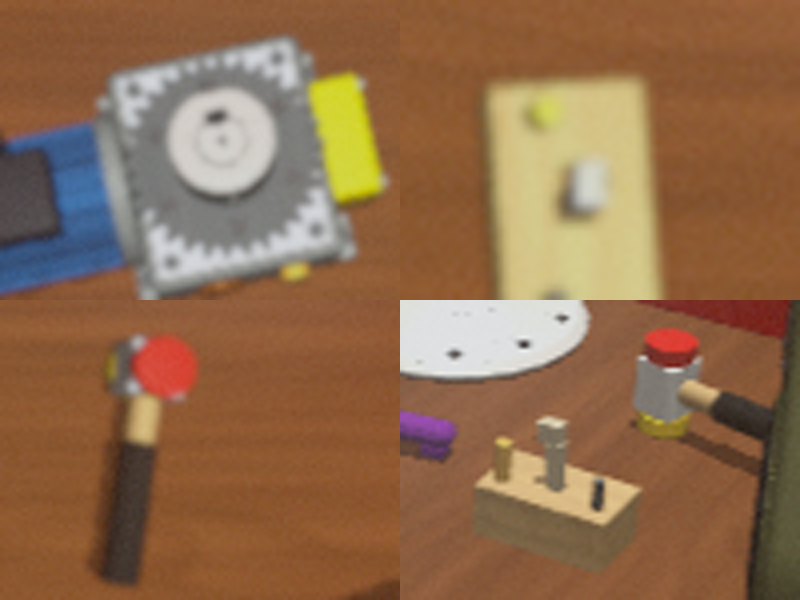

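Run:
```python
from h import *
c=ctrl.camera("top"); im=c["img"]; g=cv2.cvtColor(im,cv2.COLOR_BGR2GRAY)
f=lambda u,v:[220+u/4,145+v/4]
for a,b,z in[((112,75),(293,38),.082),((145,297),(352,250),.08),((112,75),(145,297),.08),((293,38),(352,250),.08),((355,75),(383,192),.06)]:
    d=(onplane(c,f(*a),z)-onplane(c,f(*b),z))[:2]*1000; print("edge",d,np.degrees(np.arctan2(d[1],d[0])))
print(g[168:192,262:290])
# dark blob
s=g[170:179,268:280].astype(float); w=np.clip(150-s,0,None); yy,xx=np.mgrid[170:179,268:280]
uv=(xx*w).sum()/w.sum(),(yy*w).sum()/w.sum(); print("slot",uv,onplane(c,uv,.154))
# hub disc
m=(g>150).astype(np.uint8); n,l,st,ce=cv2.connectedComponentsWithStats(m)
print(l[186,275]);k=l[186,275];print(st[k],ce[k])
# table/cam axes
print("cam", -cv2.Rodrigues(np.array(c["rvec"]))[0].T@np.array(c["tvec"]).ravel())
print("block edges")
q=lambda u,v:[330+u/6.667,210+v/6.667]
for a,b in[((487,85),(497,300)),((643,78),(662,300)),((643,78),(487,80))]:
    d=(onplane(c,q(*a),.04)-onplane(c,q(*b),.04))[:2]*1000; print(d,np.degrees(np.arctan2(d[1],d[0])))
h=g[230:246,352:366];print(h)
r=lambda u,v:[390+u/4,220+(v-300)/4]
a=onplane(c,r(143,410),.045);b=onplane(c,r(120,580),.045);print("mallet yaw",np.degrees(np.arctan2(*(a-b)[1::-1])),a,b,"red",onplane(c,r(166,368),.076))
for n in("top","side"):
  ctrl.camera(n)
  for t in("keyway","key_head","mallet","sprocket","block"): print(n,t,[(round(float(x["score"]),2),np.round(x["at"],4).tolist()) for x in ctrl.place_of(t,n)[:1]])
```

```text
edge [-24.07931067 118.63908224] 101.47306146954931
edge [-29.83828232 134.04812415] 102.54909447522544
edge [146.11687659  21.93035645] 8.53568384575651
edge [140.39685153  37.14750796] 14.82023876144161
edge [78.82363351 17.57856712] 12.571888016010664
[[121 120 121 123 128 136 147 157 165 167 176 183 191 196 200 199 200 194
  185 171 157 140 126 126 123 126 122 123]
 [123 123 122 127 144 160 177 187 196 197 200 201 205 207 207 207 206 205
  201 194 183 165 145 132 127 125 118 117]
 [123 122 129 144 166 187 197 202 206 207 206 205 205 205 205 206 207 208
  207 205 200 189 171 149 130 120 113 111]
 [124 127 141 168 189 202 206 206 206 204 201 195 190 189 194 204 206 209
  207 206 206 203 192 174 145 125 114 111]
 [123 135 164 188 201 206 205 205 201 191 178 163 153 150 170 194 205 208
  208 208 208 206 202 189 163 132 117 110]
 [128 155 182 199 206 208 207 204 192 166 135 108  99 108 144 179 198 204
  207 207 207 206 205 198 181 150 127 117]
 [139 167 194 204 207 207 207 204 186 151 105  81  83 102 142 176 192 196
  200 204 205 206 205 202 193 170 142 125]
 [154 184 201 206 208 207 
[... 3180 characters left out ...]
 195 197 197]
 [195 196 197 199 198 199 198 196 196 194 196 196 197 196]]
mallet yaw -10.120636942023252 [ 0.43460474 -0.34075098  0.045     ] [ 0.32434149 -0.32106913  0.045     ] red [ 0.46058511 -0.3476457   0.076     ]
top keyway [(0.81, [0.6177, 0.0589, 0.1538])]
top key_head [(0.38, [0.4577, -0.1552, 0.0908])]
top mallet [(0.79, [0.4639, -0.344, -0.0028])]
top sprocket [(0.75, [0.6003, 0.0526, 0.0933])]
top block [(0.93, [0.4533, -0.1531, -0.0025])]
side keyway [(0.58, [0.6114, 0.0623, 0.1533])]
side key_head [(0.57, [0.4623, -0.1527, 0.0906])]
side mallet [(0.61, [0.4589, -0.3391, 0.0037])]
side sprocket [(0.72, [0.6075, 0.0575, 0.0857])]
side block [(0.84, [0.4565, -0.1586, 0.0017])]
```

Request:
{"api": "carry_out", "payload": {
  "commands": [
    [0,[38.4,-23.9,5],[0,0,0]],
    [0,[38.4,-23.9,5],[0,0,0]],
    [0,[38.4,-23.9,5],[0,0,0]],
    [0,[38.4,-23.9,5],[0,0,0]],
    [0,[38.4,-23.9,5],[0,0,0]],
    [0,[38.4,-23.9,5],[0,0,0]],
    [0,[38.4,-23.9,5],[0,0,0]],
    [0,[38.4,-23.9,5],[0,0,0]],
    [0,[38.4,-23.9,5],[0,0,0.13]],
    [0,[0,0,0],[0,0,0.13]]
  ],
  "squeeze": 25
}}

```text
time_s: 3.7
ee_pos: [0.4565, -0.1528, 0.1601]
eef_rot: [-3.141, 0.0, 0.181]
force: [0.6, -0.4, -0.0]
grip_width: 0.0937
grip_force: 0.0
```

Request:
{"api": "carry_out", "payload": {
  "commands": [
    [0,[0,0,0],[0,0,0.13]],
    [0,[0,0,0],[0,0,0.026]],
    [0,[0,0,0],[0,0,0]]
  ]
}}

```text
time_s: 4.08
ee_pos: [0.4556, -0.1551, 0.1605]
eef_rot: [3.142, -0.0, 0.028]
force: [-0.6, 0.2, 0.4]
grip_width: 0.0944
grip_force: 0.0
```

Request:
{"api": "carry_out", "payload": {
  "commands": [
    [0,[0,0,34],[0,0,0]],
    [0.3,[0,0,34],[0,0,0]],
    [0.6,[0,0,33],[0,0,0]],
    [0.65,[0,0,0],[0,0,0]]
  ]
}}

```text
time_s: 4.58
ee_pos: [0.4545, -0.1546, 0.058]
eef_rot: [-3.14, 0.004, 0.027]
force: [-0.6, -0.2, 0.8]
grip_width: 0.0674
grip_force: 0.0
```

Run:
```python
from h import *
o=ctrl.get_obs();print(o["ee_pos"],o["grip_width"],o["force"])
s=ctrl.camera("side");t=ctrl.camera("top")
f=lambda i,x,y,w,h:cv2.resize(i[y:y+h,x:x+w],(400,300),interpolation=cv2.INTER_CUBIC)
cv2.imwrite("pics/m2.png",np.hstack([f(s["img"],310,160,80,60),f(t["img"],310,190,100,75)]))
```

```text
[ 0.45448444 -0.15461688  0.05795876] 0.06744479219657311 [-0.64990524 -0.23577549  0.75587118]
```

View pics/m2.png

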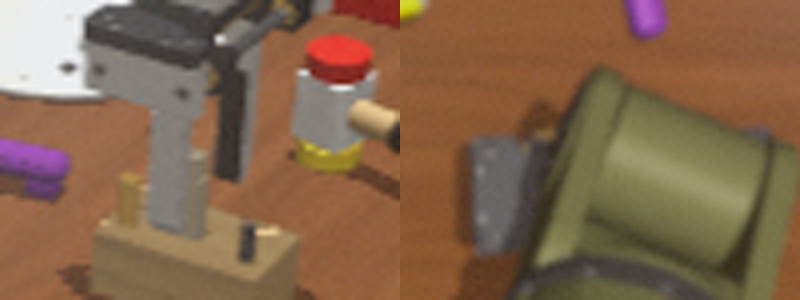

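Request:
{"api": "carry_out", "payload": {
  "commands": [
    [0.8,[0,0,0],[0,0,0]],
    [0.85,[0,0,0],[0,0,0]],
    [0.9,[0,0,0],[0,0,0]],
    [0.95,[0,0,0],[0,0,0]],
    [1,[0,0,0],[0,0,0]],
    [1,[0,0,0],[0,0,0]]
  ]
}}

```text
time_s: 5.42
ee_pos: [0.4556, -0.155, 0.0595]
eef_rot: [3.142, 0.0, 0.026]
force: [-0.6, 0.0, 0.9]
grip_width: 0.0118
grip_force: 25.0
```

Request:
{"api": "carry_out", "payload": {
  "commands": [
    [1,[0,0,-10],[0,0,0]],
    [1,[0,0,-15],[0,0,0]],
    [1,[0,0,-25],[0,0,0]],
    [1,[0,0,-50],[0,0,0]],
    [1,[0,0,-50],[0,0,0]],
    [1,[0,0,-40],[0,0,0]],
    [1,[0,0,0],[0,0,0]]
  ]
}}

```text
time_s: 6.3
ee_pos: [0.4564, -0.1553, 0.2532]
eef_rot: [3.139, -0.006, 0.026]
force: [-0.1, 0.5, -1.4]
grip_width: 0.0117
grip_force: 25.0
```

Run:
```python
from h import *
o=ctrl.get_obs();print(o["ee_pos"],o["eef_rot"],o["grip_width"],o["force"],o["moment"])
for n in("side","top"):
    c=ctrl.camera(n)
    for t in("key","key_head","key_nose"):print(n,t,[(round(float(x["score"]),2),np.round(x["at"],4).tolist()) for x in ctrl.place_of(t,n)[:2]])
    if n=="side":
        i=c["img"];u,v=proj(c,[.456,-.155,.22])[0].astype(int);print(u,v)
        cv2.imwrite("pics/m3.png",cv2.resize(i[v-45:v+45,u-60:u+60],(800,600),interpolation=cv2.INTER_CUBIC))
```

```text
[ 0.45637064 -0.15525647  0.25323758] [ 3.13907233 -0.00567335  0.02585569] 0.011668280399896945 [-0.05536704  0.52132502 -1.37200848] [ 0.01150929  0.02140114 -0.01261513]
side key [(0.4, [0.4597, -0.1574, 0.1994]), (0.31, [0.4578, -0.3425, 0.0022])]
side key_head [(0.53, [0.4708, -0.1504, 0.272]), (0.44, [0.7039, -0.4062, 0.0015])]
side key_nose [(0.61, [0.4697, -0.1478, 0.2739])]
353 147
top key []
top key_head []
top key_nose []
```

View pics/m3.png

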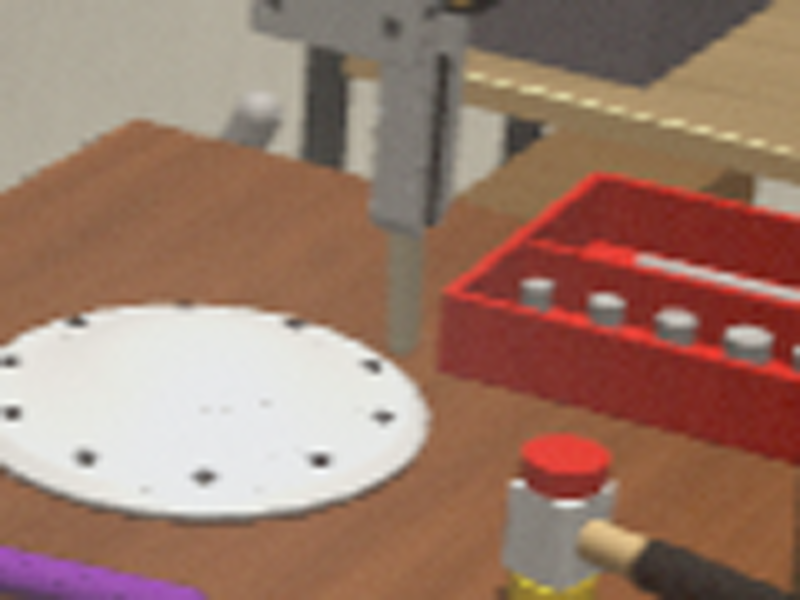

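Run:
```python
from h import *
c=ctrl.camera("side");g=c["img"]
o=ctrl.get_obs();p=np.array(o["ee_pos"])
# tool-frame aligned; key hypotheses
def model(dx,lean,dz=0):
    tip=np.array([p[0]+dx,p[1],p[2]-.0535+dz]); y=o["eef_rot"][2]
    Rk=R.from_euler("z",y)*R.from_euler("y",lean)
    pts=[[-.004,-.006,0],[-.004,.006,0],[.004,.006,0],[-.004,-.006,.03],[-.004,.006,.03],[.0055,.006,.03]]
    return proj(c,tip+Rk.apply(np.array(pts)))
for dx,l in[(0,0),(.003,0),(0,.04),(0,-.04)]: print(dx,l,np.round(model(dx,l),1).tolist())
print("finger tips/edges", np.round(proj(c,[[p[0]-.008,p[1]+.006,p[2]],[p[0]+.008,p[1]+.006,p[2]],[p[0]-.008,p[1]+.006,p[2]+.05],[p[0]+.008,p[1]+.006,p[2]+.05]]),1).tolist())
for r in range(136,158,1): print(r,[tuple(x) for x in g[r,348:360].tolist()] if r%5==1 else g[r,346:362].sum(1).tolist())
```

```text
0 0 [[355.2, 155.5], [353.1, 157.1], [350.4, 156.3], [356.1, 145.2], [354.0, 146.7], [350.8, 145.9]]
0.003 0 [[354.2, 155.2], [352.1, 156.8], [349.4, 156.0], [355.1, 144.9], [353.0, 146.4], [349.8, 145.6]]
0 0.04 [[355.2, 155.4], [353.1, 157.0], [350.4, 156.4], [355.7, 145.0], [353.6, 146.6], [350.4, 145.8]]
0 -0.04 [[355.2, 155.5], [353.1, 157.1], [350.4, 156.3], [356.5, 145.4], [354.4, 146.9], [351.2, 145.9]]
finger tips/edges [[356.0, 138.8], [350.6, 137.4], [357.5, 120.7], [352.0, 119.4]]
136 [(84, 105, 138), (96, 106, 119), (108, 111, 118), (110, 114, 119), (117, 121, 127), (120, 125, 129), (117, 124, 127), (115, 123, 128), (96, 106, 112), (70, 78, 85), (85, 90, 97), (86, 102, 125)]
137 [330, 320, 316, 315, 310, 311, 309, 320, 331, 350, 316, 238, 255, 297, 304, 303]
138 [322, 325, 331, 334, 322, 323, 321, 311, 310, 323, 328, 306, 307, 305, 304, 309]
139 [326, 321, 329, 326, 325, 341, 340, 343, 333, 327, 321, 301, 292, 299, 304, 301]
140 [327, 328, 322, 327, 327, 338, 342, 343, 335, 330, 319, 302, 304, 306, 310, 311]
141 [(73, 102, 146), (72, 100, 144), (76, 104, 141), (91, 113, 
[... 1123 characters left out ...]
92, 109, 124), (84, 109, 143), (73, 105, 153), (68, 90, 146), (60, 68, 136)]
152 [321, 323, 317, 316, 324, 340, 343, 341, 338, 326, 332, 336, 306, 255, 248, 239]
153 [611, 433, 322, 305, 314, 332, 340, 343, 333, 330, 329, 323, 293, 256, 239, 237]
154 [686, 649, 519, 359, 306, 336, 340, 338, 333, 322, 319, 322, 292, 254, 234, 240]
155 [684, 688, 687, 613, 436, 337, 340, 340, 341, 326, 328, 332, 291, 246, 245, 232]
156 [(99, 102, 105), (120, 121, 126), (200, 204, 204), (184, 190, 195), (104, 121, 134), (92, 112, 122), (89, 108, 129), (76, 103, 141), (77, 108, 154), (76, 105, 152), (62, 85, 142), (53, 60, 133)]
157 [682, 640, 479, 339, 613, 683, 592, 405, 334, 335, 337, 323, 280, 242, 242, 241]
```

Request:
{"api": "carry_out", "payload": {
  "commands": [
    [1,[27.1,-34.8,0],[0,0,0]],
    [1,[27.1,-34.8,0],[0,0,0]],
    [1,[27.1,-34.8,0],[0,0,0]],
    [1,[27.1,-34.8,0],[0,0,0]],
    [1,[27.1,-34.8,0],[0,0,0]],
    [1,[27.1,-34.8,0],[0,0,0]],
    [1,[0,0,10],[0,0,-0.092]],
    [1,[0,0,20],[0,0,-0.092]],
    [1,[0,0,0],[0,0,0]],
    [1,[0,0,0],[0,0,0]]
  ]
}}

```text
time_s: 8.0
ee_pos: [0.613, 0.0579, 0.2202]
eef_rot: [3.141, -0.001, 0.208]
force: [-1.1, 0.2, -1.2]
grip_width: 0.0118
grip_force: 25.0
```

Run:
```python
from h import *
o=ctrl.get_obs();p=o["ee_pos"];print(p,o["eef_rot"],o["force"])
c=ctrl.camera("side");i=c["img"]
u,v=proj(c,[.6135,.0578,.16])[0].astype(int);print(u,v)
for t in("key","keyway"):print(t,[(round(float(x["score"]),2),np.round(x["at"],4).tolist()) for x in ctrl.place_of(t,"side")[:2]])
print("tip",proj(c,[p[0],p[1],p[2]-.0535]),"kw",proj(c,[.6135,.0578,.154]))
a=np.array([1,0.2126,0]);b=np.array([-.2126,1,0])
print("dx1cm",proj(c,[p-[0,0,.0535],p-[0,0,.0535]+.01*a,p-[0,0,.0535]+.01*b,p-[0,0,.0535]+[0,0,.01]]))
cv2.imwrite("pics/m4.png",cv2.resize(i[v-45:v+30,u-50:u+50],(800,600),interpolation=cv2.INTER_CUBIC))
```

```text
[0.61297345 0.05787974 0.22016238] [ 3.14149751e+00 -6.62891722e-04  2.07634630e-01] [-1.08331597  0.24797766 -1.20319798]
257 181
key [(0.58, [0.613, 0.0607, 0.1686])]
keyway [(0.88, [0.6114, 0.0606, 0.1553]), (0.43, [0.6054, 0.0573, 0.09])]
tip [[257.53280242 179.10353546]] kw [[257.46133206 183.39974165]]
dx1cm [[257.53280242 179.10353546]
 [253.93656378 178.34302524]
 [255.79660515 180.80429625]
 [257.4754873  175.62725088]]
```

View pics/m4.png

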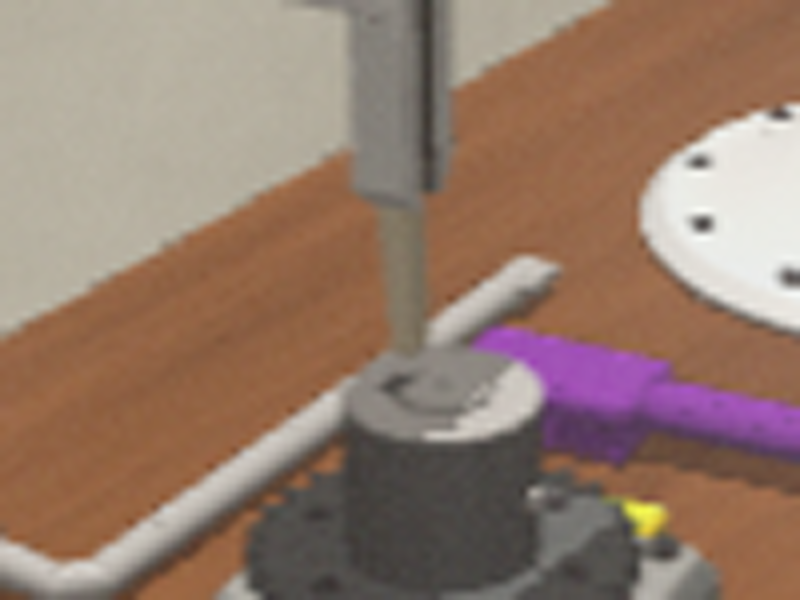

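Request:
{"api": "carry_out", "payload": {
  "commands": [
    [1,[0,0,8],[0,0,0]],
    [1,[0,0,2],[0,0,0]],
    [1,[0,0,1.5],[0,0,0]],
    [1,[0,0,1],[0,0,0]],
    [1,[0,0,1],[0,0,0]],
    [1,[0,0,0],[0,0,0]]
  ]
}}

```text
time_s: 8.9
ee_pos: [0.6135, 0.0581, 0.2071]
eef_rot: [3.141, -0.003, 0.21]
force: [3.4, 0.9, 8.2]
grip_width: 0.0121
grip_force: 25.0
```

Request:
{"api": "carry_out", "payload": {
  "commands": [
    [1,[0,0,-1.5],[0,0,0]],
    [1,[1,0,0],[0,0,0]],
    [1,[0,0,1.5],[0,0,0]],
    [1,[0,0,1],[0,0,0]],
    [1,[0,0,0],[0,0,0]]
  ]
}}

```text
time_s: 9.52
ee_pos: [0.6139, 0.0582, 0.2067]
eef_rot: [3.141, -0.002, 0.21]
force: [-1.7, 1.0, 14.8]
grip_width: 0.012
grip_force: 25.0
```

Request:
{"api": "carry_out", "payload": {
  "commands": [
    [1,[-0.5,0,-0.7],[0,0,0]],
    [1,[0,-0.7,0],[0,0,0]],
    [1,[0,-0.7,0],[0,0,0]],
    [1,[0,-0.4,0],[0,0,0]],
    [1,[0,0,0],[0,0,0]]
  ]
}}

```text
time_s: 10.15
ee_pos: [0.6133, 0.0594, 0.2069]
eef_rot: [3.14, -0.002, 0.21]
force: [1.2, -2.1, 11.1]
grip_width: 0.0118
grip_force: 25.0
```

Request:
{"api": "carry_out", "payload": {
  "commands": [
    [1,[0,-0.7,0],[0,0,0]],
    [1,[0,-0.7,0],[0,0,0]],
    [1,[0,0,0],[0,0,0]]
  ]
}}

```text
time_s: 10.52
ee_pos: [0.613, 0.0608, 0.2069]
eef_rot: [3.14, -0.002, 0.21]
force: [1.5, -2.3, 11.1]
grip_width: 0.012
grip_force: 25.0
```

Run:
```python
from h import *
c=ctrl.camera("top")
g=cv2.cvtColor(cv2.imread("pics/top0.png"),cv2.COLOR_BGR2GRAY).astype(np.float32)
K=8; x0,y0=255,160
G=cv2.resize(g[y0:y0+40,x0:x0+42],None,fx=K,fy=K,interpolation=cv2.INTER_CUBIC)
def w(q): return onplane(c,(x0+(q[0]+.5)/K-.5,y0+(q[1]+.5)/K-.5),.154)[:2]
from scipy.optimize import least_squares
for th in(150,165,180):
    cs,_=cv2.findContours((G>th).astype(np.uint8),cv2.RETR_CCOMP,cv2.CHAIN_APPROX_NONE)
    cs=sorted(cs,key=cv2.contourArea)
    P=np.array([w(q) for q in cs[-1][:,0]])
    f=least_squares(lambda p:np.hypot(*(P-p[:2]).T)-p[2],[.6,.054,.032],loss="soft_l1",f_scale=.0005)
    print(th,"hub",np.round(f.x*1000,2), np.sqrt(np.mean(f.fun**2))*1000)
    for s in cs[:-1]:
        if cv2.contourArea(s)>80:
            S=np.array([w(q) for q in s[:,0]]); b=cv2.minAreaRect((S*1000).astype(np.float32)); ax=f.x[:2]
            d=np.array(b[0])/1000-ax; print("  hole",np.round(b[0],1),np.round(b[1],1),round(b[2],1),"r",np.hypot(*d)*1000,"ang",np.degrees(np.arctan2(d[1],d[0])))
o=ctrl.get_obs();print(o["ee_pos"],o["force"])
```

```text
150 hub [599.95  54.2   33.36] 0.6682579653315452
  hole [553.4  99. ] [6.7 5.9] 89.7 r 64.62080060360371 ang 136.11397180671506
  hole [646.8  61.1] [8.9 5.3] 89.7 r 47.39014252067537 ang 8.389978954005484
  hole [645.5  73.1] [9.6 8.2] 89.7 r 49.31510123971397 ang 22.581463705338656
  hole [555.    5.3] [ 6.7 10.2] 89.6 r 66.42673367950783 ang -132.54290005109905
  hole [613.8  57.6] [ 8.8 13.7] 18.4 r 14.299607386405373 ang 13.81377095911294
  hole [632.6  91.8] [27.8 25.3] 0.1 r 49.76829952210597 ang 49.00330581679675
  hole [640.1  29.9] [48.1 18.5] 89.7 r 46.93536087716541 ang -31.24357276459348
165 hub [599.72  54.16  32.35] 0.5698967601130159
  hole [552.6  98.8] [4.  4.3] 89.7 r 64.9301503219739 ang 136.51100148147472
  hole [647.6  61. ] [5.6 3.8] 89.7 r 48.38374913115233 ang 8.065073464357374
  hole [647.7  48. ] [8.6 3.5] 89.7 r 48.38761439438259 ang -7.323215489749742
  hole [645.3  72.8] [5.7 5.3] 44.3 r 49.28219123084662 ang 22.250944663254266
  hole [554.4   4.7] [5.5 8.9] 89.5 r 67.10712199069793 ang -132.45316624715795
  hole [613.7  57.6] [10.4 15.7] 18.0 r 14.4304
[... 171 characters left out ...]
ang -35.920134129807295
180 hub [599.57  54.16  31.32] 0.5253194492200184
  hole [648.2  48.5] [5.2 2.5] 89.7 r 48.95037834681467 ang -6.6923151739653886
  hole [599.1  53.8] [4.2 4.1] 44.4 r 0.5586426011892689 ang -144.83752252258984
  hole [623.6 102.4] [6. 4.] 0.1 r 53.8558139782 ang 63.548299238881626
  hole [554.1   4. ] [4.3 8.3] 89.5 r 67.66207934714959 ang -132.20932332266017
  hole [614.1  57.5] [17.5 12.5] 89.8 r 14.89910194727218 ang 12.891100092908387
  hole [636.8  93.1] [12.8 23.6] 8.0 r 53.84243617653046 ang 46.24433107718599
  hole [641.1  24.3] [31.4 16.3] 89.7 r 51.2005945581679 ang -35.692691644638444
[0.61301833 0.06075522 0.20694071] [ 1.90753485 -1.65276106 11.18228925]
```

Run:
```python
from h import *
c=ctrl.camera("side")
g=cv2.cvtColor(cv2.imread("pics/side0.png"),cv2.COLOR_BGR2GRAY)
print("c0",np.round(proj(c,[[.5997,.0542,.154],[.6133,.0573,.154],[.6144,.0575,.154]]),1).tolist())
u,v=252,177
print(g[v:v+20,u:u+26])
```

```text
c0 [[262.6, 184.4], [257.6, 183.3], [257.3, 183.3]]
[[101 104 102 101  98 102 127 171 186 183 173 159 142 117  93  92 100 107
  112 110 104 109 102 104 106 104]
 [102  98  98 102  96 160 186 185 179 171 155 132 105  85  93 104 105 108
  108 108 109 107 107 115 110 107]
 [ 99  98 101 123 170 186 186 183 180 176 170 166 161 147 133 127 116 107
  106 104 108 108 105 109 108 105]
 [101  93 144 177 186 186 187 186 186 186 185 186 186 187 185 184 178 169
  148 115 110 107 108 107 106 109]
 [132 171 186 187 187 186 187 188 187 188 188 188 189 187 187 186 187 188
  188 175 143 110 106 108 107 107]
 [172 185 186 176 159 161 151 155 180 187 190 188 188 187 187 188 187 187
  187 185 178 150 117 109 107 110]
 [185 188 179 133  76  76 120 170 189 169 163 183 188 187 188 187 187 189
  188 188 188 177 143 111 109 108]
 [187 177 137  73  89 142 178 186 187 166 146 174 188 188 187 178 180 189
  188 189 188 191 159 113  95  97]
 [187 187 186 159 115 147 180 188 189 188 188 188 188 188 179 142 165 188
  188 187 190 189 157 105  98  99]
 [189 187 189 186 162 117 117 156 170 171 171 171 160 149 125 127 1
[... 432 characters left out ...]
48 121  86
   76  71  64  63  63  65  62  63]
 [ 63  63  60  67  72  80  82  87  94  91  89  88  90  88  77  69  66  66
   68  66  65  62  65  69  70  65]
 [ 61  62  64  67  64  68  68  66  68  70  66  65  67  68  70  65  64  65
   65  64  64  65  66  74  67  69]
 [ 63  61  58  65  67  67  60  63  65  65  68  68  66  67  64  66  63  67
   63  65  62  63  73  92 100 101]
 [ 62  58  65  64  65  66  68  68  70  65  66  68  67  66  68  67  59  66
   66  64  65  62  82  98 103 107]
 [ 59  63  62  66  67  66  67  66  69  67  66  65  68  64  68  63  66  60
   67  63  63  67  83 103 109 108]
 [ 62  57  65  62  65  66  63  68  66  66  66  67  67  67  69  67  63  67
   63  64  60  63  85 101 109 108]]
```

Request:
{"api": "carry_out", "payload": {
  "commands": [
    [1,[0,0,-2],[0,0,0]],
    [1,[1.1,3.2,0],[0,0,0]],
    [1,[0,3.2,0],[0,0,0]],
    [1,[0,0,2],[0,0,0]],
    [1,[0,0,0],[0,0,0]]
  ]
}}

```text
time_s: 11.25
ee_pos: [0.6153, 0.0547, 0.207]
eef_rot: [3.141, -0.002, 0.21]
force: [-1.6, -0.7, 11.7]
grip_width: 0.0122
grip_force: 25.0
```

Request:
{"api": "carry_out", "payload": {
  "commands": [
    [1,[0,-0.7,0],[0,0,0]],
    [1,[0,-0.7,0],[0,0,0]],
    [1,[0,0,0],[0,0,0]]
  ]
}}

```text
time_s: 11.62
ee_pos: [0.6152, 0.0561, 0.2067]
eef_rot: [3.141, -0.002, 0.209]
force: [2.0, -1.9, 6.9]
grip_width: 0.0119
grip_force: 25.0
```

Request:
{"api": "carry_out", "payload": {
  "commands": [
    [1,[0,-0.7,0],[0,0,0]],
    [1,[0,-0.7,0],[0,0,0]],
    [1,[0,0,0],[0,0,0]]
  ]
}}

```text
time_s: 12.0
ee_pos: [0.6147, 0.0579, 0.2055]
eef_rot: [3.141, -0.001, 0.21]
force: [5.3, 0.2, 0.1]
grip_width: 0.012
grip_force: 25.0
```

Request:
{"api": "carry_out", "payload": {
  "commands": [
    [1,[0.7,0,0],[0,0,0]],
    [1,[0,0,1.5],[0,0,0]],
    [1,[0,0,1.5],[0,0,0]],
    [1,[0,0,0],[0,0,0]]
  ]
}}

```text
time_s: 12.5
ee_pos: [0.6149, 0.0583, 0.2022]
eef_rot: [-3.141, 0.001, 0.21]
force: [3.3, 3.4, -2.4]
grip_width: 0.0116
grip_force: 25.0
```

Request:
{"api": "carry_out", "payload": {
  "commands": [
    [1,[0.6,-0.5,2],[0,0,0]],
    [1,[0,0,3],[0,0,0]],
    [1,[0,0,3],[0,0,0]],
    [1,[0,0,3],[0,0,0]],
    [1,[0,0,0],[0,0,0]]
  ]
}}

```text
time_s: 13.12
ee_pos: [0.6154, 0.0587, 0.1912]
eef_rot: [-3.141, 0.001, 0.21]
force: [-0.1, 2.4, -1.5]
grip_width: 0.0118
grip_force: 25.0
```

Request:
{"api": "carry_out", "payload": {
  "commands": [
    [1,[0,-0.4,2],[0,0,0]],
    [1,[0,0,2],[0,0,0]],
    [1,[0,0,2],[0,0,0]],
    [1,[0,0,2],[0,0,0]],
    [1,[0,0,0],[0,0,0]]
  ]
}}

```text
time_s: 13.75
ee_pos: [0.6154, 0.059, 0.1835]
eef_rot: [-3.142, 0.0, 0.21]
force: [0.3, 0.3, -1.3]
grip_width: 0.0121
grip_force: 25.0
```

Request:
{"api": "carry_out", "payload": {
  "commands": [
    [1,[0,0,1.5],[0,0,0]],
    [1,[0,0,1.5],[0,0,0]],
    [1,[0,0,1.5],[0,0,0]],
    [1,[0,0,0],[0,0,0]]
  ]
}}

```text
time_s: 14.25
ee_pos: [0.6152, 0.0593, 0.1787]
eef_rot: [-3.141, 0.001, 0.21]
force: [-3.9, 4.0, -2.5]
grip_width: 0.012
grip_force: 25.0
```

Request:
{"api": "carry_out", "payload": {
  "commands": [
    [0.8,[0,0,0],[0,0,0]],
    [0.6,[0,0,0],[0,0,0]],
    [0.3,[0,0,0],[0,0,0]],
    [0,[0,0,0],[0,0,0]],
    [0,[0,0,-30],[0,0,0]],
    [0,[0,0,-50],[0,0,0]],
    [0,[0,0,-50],[0,0,0]],
    [0,[0,0,0],[0,0,0]]
  ]
}}

```text
time_s: 15.25
ee_pos: [0.6164, 0.059, 0.3135]
eef_rot: [3.14, -0.007, 0.21]
force: [0.1, 0.2, -0.4]
grip_width: 0.0855
grip_force: 0.0
```

Run:
```python
from h import *
o=ctrl.get_obs();print(o["ee_pos"],o["eef_rot"],o["force"],o["grip_width"])
c=ctrl.camera("side");i=c["img"]
for t in("key","key_head","key_nose","mallet"):print(t,[(round(float(x["score"]),2),np.round(x["at"],4).tolist()) for x in ctrl.place_of(t,"side")[:2]])
u,v=proj(c,[.6135,.0578,.18])[0].astype(int);print(u,v)
print(proj(c,[[.6154,.059,.154+.084-.0288],[.6154,.059,.154]]))
cv2.imwrite("pics/m5.png",cv2.resize(i[v-45:v+30,u-50:u+50],(800,600),interpolation=cv2.INTER_CUBIC))
```

```text
[0.61639895 0.05903896 0.31346589] [ 3.14025084 -0.00713919  0.20977814] [ 0.08707109  0.24191784 -0.3873046 ] 0.08554448425993767
key [(0.5, [0.6167, 0.0573, 0.1269])]
key_head [(0.5, [0.6992, -0.1817, 0.0017]), (0.49, [0.6217, 0.058, 0.2072])]
key_nose [(0.63, [0.6279, 0.0701, 0.1965]), (0.39, [0.6954, -0.1794, 0.0014])]
mallet [(0.59, [0.4597, -0.3397, 0.0059]), (0.22, [0.5613, 0.474, 0.0015])]
257 174
[[256.25115099 164.04165165]
 [256.59085207 183.37117716]]
```

View pics/m5.png

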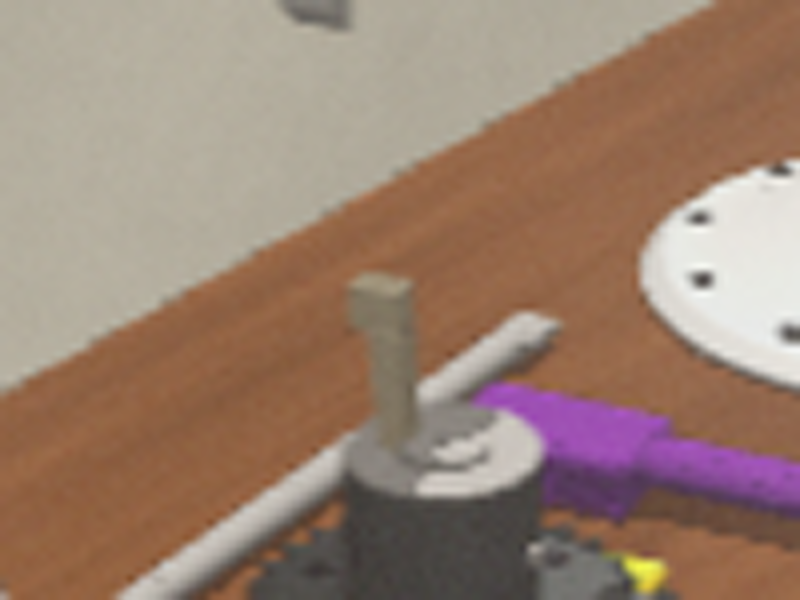

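Run:
```python
from h import *
c=ctrl.camera("top")
im=cv2.imread("pics/top0.png").astype(int)
b,g,r=im[...,0],im[...,1],im[...,2]
m=((r>150)&(g<90)&(b<90)); m[:, :410]=0; m[:,445:]=0; m[:225]=0; m[250:]=0
w=np.clip(r-g-40,0,None)*cv2.dilate(m.astype(np.uint8),np.ones((3,3)))
yy,xx=np.mgrid[:420,:560];uv=(xx*w).sum()/w.sum(),(yy*w).sum()/w.sum()
print("red top",m.sum(),uv,onplane(c,uv,.076),onplane(c,uv,.070))
# handle: dark grip pixels
gray=im.sum(2)
H=[]
for v in range(256,288,4):
    row=gray[v,410:440]; k=np.where(row<170)[0]+410; H.append((v,k.min() if len(k) else 0,k.max() if len(k) else 0))
print(H)
P=np.array([onplane(c,((a+d)/2,v),.038)[:2] for v,a,d in H if a])
k=np.polyfit(P[:,0],P[:,1],1);print("handle yaw",np.degrees(np.arctan(k[0])),"y at .46",np.polyval(k,.46))
s=ctrl.camera("side");im=s["img"].astype(int);b,g,r=im[...,0],im[...,1],im[...,2]
w=np.clip(r-g-60,0,None).astype(float)
u,v=proj(s,[.46,-.344,.07])[0];print(u,v);w[:, :int(u)-14]=0;w[:,int(u)+15:]=0;w[:int(v)-10]=0;w[int(v)+9:]=0; w*=((r>130)&(g<80))
print("side red",(w>0).sum(),onplane(s,((xx*w).sum()/w.sum(),(yy*w).sum()/w.sum()),.0705))
for n in("top","side"):print([(round(float(x["score"]),2),np.round(x["at"],4).tolist()) for x in ctrl.place_of("mallet",n)[:1]])
```

```text
red top 214 (np.float64(431.3353415654252), np.float64(236.03340967934673)) [ 0.46307732 -0.34733051  0.076     ] [ 0.46339501 -0.34916388  0.07      ]
[(256, np.int64(420), np.int64(421)), (260, np.int64(418), np.int64(426)), (264, np.int64(418), np.int64(423)), (268, np.int64(417), np.int64(421)), (272, np.int64(417), np.int64(425)), (276, np.int64(416), np.int64(425)), (280, np.int64(416), np.int64(423)), (284, np.int64(415), np.int64(420))]
handle yaw -7.717997618104506 y at .46 -0.33670916195877004
378.4440620344743 171.63968765931932
side red 108 [ 0.46619278 -0.35489124  0.0705    ]
[(0.83, [0.4637, -0.3418, 0.0034])]
[(0.61, [0.4598, -0.3435, 0.001])]
```

Request:
{"api": "carry_out", "payload": {
  "commands": [
    [0,[-23.5,36.3,0],[0,0,0]],
    [0,[-23.5,36.3,5],[0,0,0]],
    [0,[-23.5,36.3,10],[0,0,0]],
    [0,[-23.5,36.3,10],[0,0,0]],
    [0,[-23.5,36.3,15],[0,0,0]],
    [0,[-23.5,36.3,20],[0,0,0]],
    [0,[-23.5,36.3,20],[0,0,0]],
    [0,[-23.5,36.3,20],[0,0,0]],
    [0,[-23.5,36.3,20],[0,0,0]],
    [0,[-23.5,36.3,20],[0,0,0]]
  ]
}}

```text
time_s: 16.95
ee_pos: [0.4605, -0.3462, 0.1684]
eef_rot: [-3.142, 0.0, 0.21]
force: [1.1, -0.5, 0.5]
grip_width: 0.0939
grip_force: 0.0
```

Request:
{"api": "carry_out", "payload": {
  "commands": [
    [0,[0,0,20],[0,0,0.18]],
    [0,[0,0,20],[0,0,0.185]],
    [0,[0,0,0],[0,0,0]],
    [0,[0,0,0],[0,0,0]]
  ]
}}

```text
time_s: 17.45
ee_pos: [0.4616, -0.3451, 0.13]
eef_rot: [3.141, -0.001, -0.151]
force: [-0.8, -0.6, 0.4]
grip_width: 0.0941
grip_force: 0.0
```

Request:
{"api": "carry_out", "payload": {
  "commands": [
    [0,[0,0,35],[0,0,0]],
    [0,[0,0,35],[0,0,0]],
    [0.2,[0,0,25],[0,0,0]],
    [0.3,[0,0,8],[0,0,0]],
    [0.4,[0,0,0],[0,0,0]],
    [0.5,[0,0,0],[0,0,0]],
    [0.6,[0,0,0],[0,0,0]],
    [0.7,[0,0,0],[0,0,0]],
    [0.7,[0,0,0],[0,0,0]]
  ],
  "squeeze": 50
}}

```text
time_s: 18.58
ee_pos: [0.4615, -0.3451, 0.0267]
eef_rot: [3.141, -0.001, -0.155]
force: [0.2, 0.6, 4.2]
grip_width: 0.0392
grip_force: 50.0
```

Request:
{"api": "carry_out", "payload": {
  "commands": [
    [0.8,[0,0,0],[0,0,0]],
    [0.8,[0,0,0],[0,0,0]],
    [0.8,[0,0,0],[0,0,0]]
  ]
}}

```text
time_s: 18.95
ee_pos: [0.4616, -0.3451, 0.0267]
eef_rot: [3.141, -0.001, -0.155]
force: [1.0, 1.4, 5.2]
grip_width: 0.0392
grip_force: 50.0
```

Run:
```python
from h import *
o=ctrl.get_obs();print(o["ee_pos"],o["eef_rot"],o["force"],o["moment"],o["grip_width"])
s=ctrl.camera("side");t=ctrl.camera("top")
f=lambda i,x,y,w,h:cv2.resize(i[y:y+h,x:x+w],(400,600),interpolation=cv2.INTER_CUBIC)
cv2.imwrite("pics/m6.png",np.hstack([f(s["img"],350,130,60,90),f(t["img"],390,205,72,108)]))
```

```text
[ 0.46157385 -0.34512601  0.02668012] [ 3.14113275e+00 -8.89620313e-04 -1.55140472e-01] [1.04038784 1.43593926 5.19973897] [ 0.12299582  0.02276688 -0.0083988 ] 0.039246211362238034
```

View pics/m6.png

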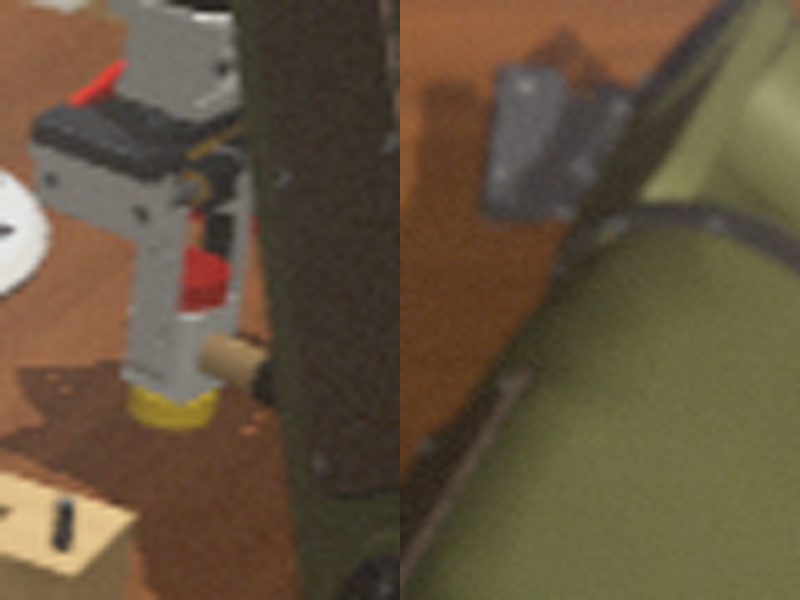

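Request:
{"api": "carry_out", "payload": {
  "commands": [
    [0.4,[0,0,0],[0,0,0]],
    [0.4,[0,0,0],[0,0,0]],
    [0.4,[0,0,7],[0,0,0]],
    [0.6,[0,0,0],[0,0,0]],
    [0.7,[0,0,0],[0,0,0]],
    [0.75,[0,0,0],[0,0,0]],
    [0.75,[0,0,0],[0,0,0]]
  ]
}}

```text
time_s: 19.92
ee_pos: [0.4611, -0.3449, 0.019]
eef_rot: [-3.141, 0.0, -0.155]
force: [0.1, 0.8, -2.5]
grip_width: 0.0391
grip_force: 50.0
```

Request:
{"api": "carry_out", "payload": {
  "commands": [
    [0.8,[0,0,0],[0,0,0]],
    [0.8,[0,0,-5],[0,0,0]],
    [0.8,[0,0,-10],[0,0,0]],
    [0.8,[0,0,-20],[0,0,0]],
    [0.8,[0,0,-35],[0,0,0]],
    [0.8,[0,0,0],[0,0,0]],
    [0.8,[0,0,0],[0,0,0]]
  ],
  "squeeze": 60
}}

```text
time_s: 20.8
ee_pos: [0.4609, -0.3446, 0.0883]
eef_rot: [-3.141, 0.001, -0.155]
force: [-0.8, 0.4, -4.2]
grip_width: 0.0387
grip_force: 60.0
```

Run:
```python
from h import *
o=ctrl.get_obs();print(o["ee_pos"],o["eef_rot"],o["force"],o["moment"],o["grip_width"])
s=ctrl.camera("side")
p=o["ee_pos"];print(proj(s,[p]))
u,v=proj(s,[p])[0].astype(int)
cv2.imwrite("pics/m7.png",cv2.resize(s["img"][v-50:v+40,u-50:u+70],(800,600),interpolation=cv2.INTER_CUBIC));print(u,v)
```

```text
[ 0.46089087 -0.3446104   0.08825147] [-3.14105007e+00  8.71203116e-04 -1.55172547e-01] [-0.81034579  0.35889478 -4.15368738] [ 0.02544341 -0.00252339  0.02271749] 0.03870472299258086
[[378.87091491 166.10140673]]
378 166
```

View pics/m7.png

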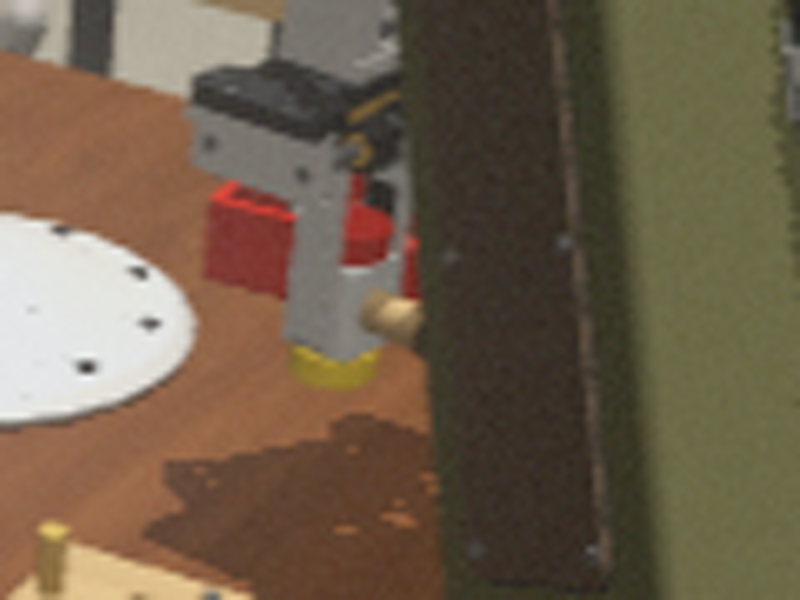

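Request:
{"api": "carry_out", "payload": {
  "commands": [
    [0.8,[0,0,-25],[0,0,0]],
    [0.8,[0,0,-40],[0,0,0]],
    [0.8,[0,0,-40],[0,0,0]],
    [0.8,[0,0,-40],[0,0,0]],
    [0.8,[3,-14,-25],[0,0,0]],
    [0.8,[6,-28,-10],[0,0,0]],
    [0.8,[8,-37,0],[0,0,0]],
    [0.8,[8,-37,0],[0,0,0]],
    [0.8,[8,-37,0],[0,0,0]],
    [0.8,[8,-37,0],[0,0,0]]
  ]
}}

```text
time_s: 22.1
ee_pos: [0.5313, -0.1623, 0.2677]
eef_rot: [-3.141, 0.002, -0.155]
force: [1.0, -0.0, -4.5]
grip_width: 0.0392
grip_force: 60.0
```

Request:
{"api": "carry_out", "payload": {
  "commands": [
    [0.8,[8,-37,0],[0,0,0]],
    [0.8,[8,-37,0],[0,0,0]],
    [0.8,[8,-37,0],[0,0,0]],
    [0.8,[8,-37,0],[0,0,0]],
    [0.8,[8,-37,0],[0,0,0]],
    [0.8,[6,-28,0],[0,0,0]],
    [0.8,[4.4,-19.7,0],[0,0,0]],
    [0.8,[0,0,0],[0,0,0]],
    [0.8,[0,0,0],[0,0,0]]
  ]
}}

```text
time_s: 23.22
ee_pos: [0.6168, 0.0579, 0.2687]
eef_rot: [3.141, 0.001, -0.156]
force: [-0.1, -0.2, -4.5]
grip_width: 0.0387
grip_force: 60.0
```

Request:
{"api": "carry_out", "payload": {
  "commands": [
    [0.8,[-1.6,-0.9,12],[0,0,0]],
    [0.8,[0,0,12],[0,0,0]],
    [0.8,[0,0,8],[0,0,0]],
    [0.8,[0,0,2],[0,0,0]],
    [0.8,[0,0,2],[0,0,0]],
    [0.8,[0,0,2],[0,0,0]],
    [0.8,[0,0,0],[0,0,0]]
  ]
}}

```text
time_s: 24.1
ee_pos: [0.6154, 0.0597, 0.2311]
eef_rot: [-3.142, 0.0, -0.155]
force: [-0.0, -0.3, -3.2]
grip_width: 0.0388
grip_force: 60.0
```

Request:
{"api": "carry_out", "payload": {
  "commands": [
    [0.8,[0,0,1],[0,0,0]],
    [0.8,[0,0,1],[0,0,0]],
    [0.8,[0,0,1],[0,0,0]],
    [0.8,[0,0,1],[0,0,0]],
    [0.8,[0,0,0],[0,0,0]]
  ]
}}

```text
time_s: 24.72
ee_pos: [0.6154, 0.0597, 0.2271]
eef_rot: [3.142, 0.0, -0.155]
force: [0.1, -0.1, -3.9]
grip_width: 0.0386
grip_force: 60.0
```

Request:
{"api": "carry_out", "payload": {
  "commands": [
    [0.8,[0,0,1],[0,0,0]],
    [0.8,[0,0,1],[0,0,0]],
    [0.8,[0,0,1],[0,0,0]],
    [0.8,[0,0,0],[0,0,0]]
  ]
}}

```text
time_s: 25.22
ee_pos: [0.6154, 0.0597, 0.2241]
eef_rot: [3.142, 0.0, -0.155]
force: [-0.7, 0.1, -2.8]
grip_width: 0.0389
grip_force: 60.0
```

Request:
{"api": "carry_out", "payload": {
  "commands": [
    [0.8,[0,0,1],[0,0,0]],
    [0.8,[0,0,1],[0,0,0]],
    [0.8,[0,0,0],[0,0,0]]
  ]
}}

```text
time_s: 25.6
ee_pos: [0.6154, 0.0597, 0.2221]
eef_rot: [-3.142, 0.0, -0.155]
force: [-0.0, -0.0, -3.0]
grip_width: 0.0391
grip_force: 60.0
```

Request:
{"api": "carry_out", "payload": {
  "commands": [
    [0.8,[0,0,1],[0,0,0]],
    [0.8,[0,0,1],[0,0,0]],
    [0.8,[0,0,0],[0,0,0]]
  ]
}}

```text
time_s: 25.98
ee_pos: [0.6154, 0.0597, 0.2201]
eef_rot: [3.142, 0.0, -0.155]
force: [-1.1, -0.3, -1.5]
grip_width: 0.0389
grip_force: 60.0
```

Request:
{"api": "carry_out", "payload": {
  "commands": [
    [0.8,[0,0,1],[0,0,0]],
    [0.8,[0,0,1],[0,0,0]],
    [0.8,[0,0,0],[0,0,0]]
  ]
}}

```text
time_s: 26.35
ee_pos: [0.6154, 0.0597, 0.2181]
eef_rot: [-3.142, 0.0, -0.155]
force: [-1.4, 0.4, -0.9]
grip_width: 0.0387
grip_force: 60.0
```

Request:
{"api": "carry_out", "payload": {
  "commands": [
    [0.8,[0,0,1],[0,0,0]],
    [0.8,[0,0,0.5],[0,0,0]],
    [0.8,[0,0,0],[0,0,0]]
  ]
}}

```text
time_s: 26.72
ee_pos: [0.6154, 0.0597, 0.2166]
eef_rot: [3.142, 0.0, -0.155]
force: [-1.1, -0.2, -0.2]
grip_width: 0.0385
grip_force: 60.0
```

Request:
{"api": "carry_out", "payload": {
  "commands": [
    [0.8,[0,0,1],[0,0,0]],
    [0.8,[0,0,1],[0,0,0]],
    [0.8,[0,0,0],[0,0,0]]
  ]
}}

```text
time_s: 27.1
ee_pos: [0.6154, 0.0597, 0.2146]
eef_rot: [-3.142, 0.0, -0.155]
force: [-1.4, -0.6, 0.3]
grip_width: 0.0386
grip_force: 60.0
```

Request:
{"api": "carry_out", "payload": {
  "commands": [
    [0.8,[0,0,1],[0,0,0]],
    [0.8,[0,0,0.5],[0,0,0]],
    [0.8,[0,0,0],[0,0,0]]
  ]
}}

```text
time_s: 27.48
ee_pos: [0.6154, 0.0597, 0.2132]
eef_rot: [3.142, -0.0, -0.155]
force: [-3.2, -0.6, 1.7]
grip_width: 0.0389
grip_force: 60.0
```

Request:
{"api": "carry_out", "payload": {
  "commands": [
    [0.8,[0,0,1],[0,0,0]],
    [0.8,[0,0,0.5],[0,0,0]],
    [0.8,[0,0,0],[0,0,0]]
  ]
}}

```text
time_s: 27.85
ee_pos: [0.6155, 0.0597, 0.2118]
eef_rot: [3.142, -0.0, -0.155]
force: [-2.8, -1.6, 3.9]
grip_width: 0.039
grip_force: 60.0
```

Request:
{"api": "carry_out", "payload": {
  "commands": [
    [0.8,[0,0,0.8],[0,0,0]],
    [0.8,[0,0,0.5],[0,0,0]],
    [0.8,[0,0,0],[0,0,0]]
  ]
}}

```text
time_s: 28.22
ee_pos: [0.6157, 0.0597, 0.2111]
eef_rot: [-3.141, -0.001, -0.155]
force: [-4.0, -1.0, 9.1]
grip_width: 0.039
grip_force: 60.0
```

Request:
{"api": "carry_out", "payload": {
  "commands": [
    [0.8,[0,0,0.3],[0,0,0]],
    [0.8,[0,0,0.2],[0,0,0]],
    [0.8,[0,0,0],[0,0,0]],
    [0.8,[0,0,0],[0,0,0]]
  ]
}}

```text
time_s: 28.72
ee_pos: [0.6158, 0.0596, 0.211]
eef_rot: [-3.141, -0.002, -0.155]
force: [-3.9, -2.0, 11.0]
grip_width: 0.0389
grip_force: 60.0
```

Request:
{"api": "carry_out", "payload": {
  "commands": [
    [0.8,[0,0,0.3],[0,0,0]],
    [0.8,[0,0,0.3],[0,0,0]],
    [0.8,[0,0,0],[0,0,0]],
    [0.8,[0,0,0],[0,0,0]]
  ]
}}

```text
time_s: 29.22
ee_pos: [0.6159, 0.0597, 0.2107]
eef_rot: [-3.141, -0.002, -0.155]
force: [-3.7, -1.9, 13.1]
grip_width: 0.0389
grip_force: 60.0
```

Request:
{"api": "carry_out", "payload": {
  "commands": [
    [0.8,[0,0,0.3],[0,0,0]],
    [0.8,[0,0,0.3],[0,0,0]],
    [0.8,[0,0,0],[0,0,0]],
    [0.8,[0,0,0],[0,0,0]]
  ]
}}

```text
time_s: 29.72
ee_pos: [0.616, 0.0596, 0.2105]
eef_rot: [-3.141, -0.003, -0.155]
force: [-3.9, -2.1, 15.3]
grip_width: 0.0387
grip_force: 60.0
```

Request:
{"api": "carry_out", "payload": {
  "commands": [
    [0.8,[0,0,0],[0,0,0]]
  ]
}}

```text
time_s: 29.85
ee_pos: [0.616, 0.0596, 0.2105]
eef_rot: [-3.141, -0.003, -0.155]
force: [-4.1, -1.2, 15.1]
grip_width: 0.039
grip_force: 60.0
```

Request:
{"api": "carry_out", "payload": {
  "commands": [
    [0.8,[0,0,0.3],[0,0,0]],
    [0.8,[0,0,0.3],[0,0,0]],
    [0.8,[0,0,0.3],[0,0,0]],
    [0.8,[0,0,0],[0,0,0]],
    [0.8,[0,0,0],[0,0,0]]
  ]
}}

```text
time_s: 30.48
ee_pos: [0.6161, 0.0596, 0.2101]
eef_rot: [-3.141, -0.004, -0.155]
force: [-5.0, -2.2, 18.5]
grip_width: 0.0386
grip_force: 60.0
```

Request:
{"api": "carry_out", "payload": {
  "commands": [
    [0.8,[0,0,0.25],[0,0,0]],
    [0.8,[0,0,0],[0,0,0]],
    [0.8,[0,0,0],[0,0,0]],
    [0.8,[0,0,0],[0,0,0]],
    [0.8,[0,0,0],[0,0,0]],
    [0.8,[0,0,0],[0,0,0]]
  ]
}}

```text
time_s: 31.22
ee_pos: [0.6162, 0.0596, 0.21]
eef_rot: [-3.141, -0.004, -0.155]
force: [-5.1, -1.8, 18.7]
grip_width: 0.0392
grip_force: 60.0
```

Request:
{"api": "carry_out", "payload": {
  "commands": [
    [0.8,[0,0,-3],[0,0,0]],
    [0.8,[0,0,-15],[0,0,0]],
    [0.8,[0,0,-30],[0,0,0]],
    [0.8,[0,0,-15],[0,0,0]],
    [0.8,[-3,14,0],[0,0,0]],
    [0.8,[-6,28,0],[0,0,0]],
    [0.8,[-8,37,0],[0,0,0]],
    [0.8,[-8,37,0],[0,0,0]],
    [0.8,[-8,37,0],[0,0,0]],
    [0.8,[-8,37,0],[0,0,0]]
  ]
}}

```text
time_s: 32.48
ee_pos: [0.5442, -0.1234, 0.2691]
eef_rot: [-3.141, 0.002, -0.156]
force: [1.3, -0.3, -3.9]
grip_width: 0.0392
grip_force: 60.0
```

Request:
{"api": "carry_out", "payload": {
  "commands": [
    [0.8,[-8,37,0],[0,0,0]],
    [0.8,[-8,37,0],[0,0,0]],
    [0.8,[-8,37,0],[0,0,0]],
    [0.8,[-8,37,0],[0,0,0]],
    [0.8,[-8,37,10],[0,0,0]],
    [0.8,[-6,28,20],[0,0,0]],
    [0.8,[-3.2,20,30],[0,0,0]],
    [0.8,[0,0,30],[0,0,0]],
    [0.8,[0,0,30],[0,0,0]],
    [0.8,[0,0,0],[0,0,0]]
  ]
}}

```text
time_s: 33.72
ee_pos: [0.4591, -0.3437, 0.1477]
eef_rot: [-3.139, 0.005, -0.156]
force: [-1.1, 0.3, -4.2]
grip_width: 0.039
grip_force: 60.0
```

Run:
```python
from h import *
o=ctrl.get_obs();print(o["ee_pos"],o["eef_rot"],o["force"])
c=ctrl.camera("side");i=c["img"]
for t in("key","key_head","key_nose"):print(t,[(round(float(x["score"]),2),np.round(x["at"],4).tolist()) for x in ctrl.place_of(t,"side")[:2]])
u,v=257,178
a=cv2.resize(i[v-30:v+30,u-40:u+40],(400,300),interpolation=cv2.INTER_CUBIC)
q,w=proj(c,[o["ee_pos"]])[0].astype(int)
b=cv2.resize(i[w-30:w+30,q-40:q+40],(400,300),interpolation=cv2.INTER_CUBIC)
cv2.imwrite("pics/m8.png",np.hstack([a,b]))
```

```text
[ 0.45914098 -0.34369409  0.14766235] [-3.13868971  0.0048616  -0.15571065] [-1.06759158  0.29909061 -4.18367616]
key [(0.71, [0.6957, -0.1775, 0.0032])]
key_head [(0.68, [0.7034, -0.4038, -0.0006]), (0.44, [0.6202, 0.06, 0.1891])]
key_nose [(0.74, [0.5991, 0.0533, 0.0016]), (0.5, [0.6984, -0.1807, 0.0042])]
```

View pics/m8.png

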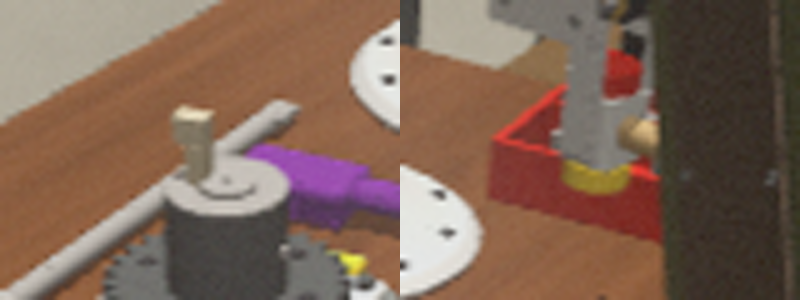

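Request:
{"api": "carry_out", "payload": {
  "commands": [
    [0.8,[0,0,40],[0,0,0]],
    [0.8,[0,0,40],[0,0,0]],
    [0.8,[0,0,30],[0,0,0]],
    [0.8,[0,0,12],[0,0,0]],
    [0.8,[0,0,3],[0,0,0]],
    [0.8,[0,0,1.5],[0,0,0]],
    [0.8,[0,0,0],[0,0,0]]
  ]
}}

```text
time_s: 34.8
ee_pos: [0.4613, -0.3446, 0.025]
eef_rot: [3.141, -0.001, -0.155]
force: [0.5, -0.1, -3.3]
grip_width: 0.0388
grip_force: 60.0
```

Request:
{"api": "carry_out", "payload": {
  "commands": [
    [0.8,[0,0,2.5],[0,0,0]],
    [0.8,[0,0,1.5],[0,0,0]],
    [0.8,[0,0,1],[0,0,0]],
    [0.8,[0,0,0],[0,0,0]]
  ]
}}

```text
time_s: 35.3
ee_pos: [0.461, -0.3443, 0.0191]
eef_rot: [3.142, -0.0, -0.155]
force: [0.4, 0.3, -2.7]
grip_width: 0.0389
grip_force: 60.0
```

Request:
{"api": "carry_out", "payload": {
  "commands": [
    [0.8,[0,0,0.7],[0,0,0]],
    [0.8,[0,0,0],[0,0,0]]
  ]
}}

```text
time_s: 35.55
ee_pos: [0.4614, -0.3444, 0.0189]
eef_rot: [3.141, -0.001, -0.155]
force: [0.5, 3.0, 4.2]
grip_width: 0.0388
grip_force: 60.0
```

On the bench. Release and back away.

Request:
{"api": "carry_out", "payload": {
  "commands": [
    [0.5,[0,0,0],[0,0,0]],
    [0.4,[0,0,0],[0,0,0]],
    [0.2,[0,0,0],[0,0,0]],
    [0,[0,0,0],[0,0,0]],
    [0,[0,0,-15],[0,0,0]],
    [0,[0,0,-40],[0,0,0]],
    [0,[0,0,-60],[0,0,0]],
    [0,[0,0,-40],[0,0,0]],
    [0,[0,0,0],[0,0,0]],
    [0,[0,0,0],[0,0,0]]
  ]
}}

```text
time_s: 36.8
ee_pos: [0.4606, -0.344, 0.1729]
eef_rot: [-3.141, 0.001, -0.155]
force: [-0.9, 0.0, 0.2]
grip_width: 0.0939
grip_force: 0.0
```

Run:
```python
from h import *
o=ctrl.get_obs();print(o["ee_pos"],o["force"],o["grip_width"])
ctrl.camera("side")
for t in("mallet","key_head"):print(t,[(round(float(x["score"]),2),np.round(x["at"],4).tolist()) for x in ctrl.place_of(t,"side")[:2]])
c=ctrl.camera("side");u,v=proj(c,[.461,-.345,.0375])[0].astype(int);i=c["img"][v-14:v+16,u-12:u+12].astype(int)
r=(i[...,2]>130)&(i[...,1]<80);y=(i[...,2]>130)&(i[...,1]>110)&(i[...,0]<70)
print("red rows",np.nonzero(r.any(1))[0][[0,-1]]+v-14,"yellow rows",np.nonzero(y.any(1))[0][[0,-1]]+v-14 if y.any() else None, proj(c,[[.461,-.345,.076],[.461,-.345,0]]))
```

```text
[ 0.46063609 -0.34404412  0.17294981] [-0.91280055  0.00456181  0.19485989] 0.09393890926364568
mallet [(0.81, [0.461, -0.3396, 0.0062])]
key_head [(0.65, [0.4593, -0.3384, 0.002]), (0.64, [0.6165, 0.0585, 0.1926])]
red rows [167 176] yellow rows [188 193] [[378.49168308 169.66823927]
 [376.05038085 191.53456434]]
```

Mallet upright with its red face on top, and the key is seated.

```bash
python3 -c "
from station import ctrl
print(ctrl.hand_in())"
```

```text
the job is handed in; nothing more can be done
None
```

The key sits tight in the keyway with its nose outwards, pressed home with the mallet at a steady 23 N or so (tight needs 15 to 22 N, the hub cracks at 30 N). The mallet is back upright on the bench where it stood, and the job was handed in at about 37 s of the 72 s allowed; no verdict came back.

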